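Hang the pipette on the empty branch of the rotary stand

ROBOT

A 7-joint arm with a two-finger parallel gripper is mounted at the origin on a cart in front of the work surface, level with it; the furniture and walls round the work are solid. World frame = base frame: x ahead of the robot, y to its left, z up, the work surface at z = 0. Lengths are in m, angles in rad, forces in N, time in s.
With the tool pointing down it reaches from about 0.425 to 0.8 m from the base axis. Payload 8.3 kg.
Tool frame: the origin (TCP) lies on the centre line of the jaws, within the pads' length; the fingertips stand ahead of it and the grasp point (between the pads) lies 6 mm ahead of it (ctrl.tips_ahead is the z of the fingertips in the tool frame, in m); z points along the fingers, y is the line along which they close (so a half turn about z gives the same grasp; the last joint's range is limited). The gripper opens to 85 mm and grips with 20 to 120 N. Pads are 22 mm wide; open, the fingers measure 114 mm over their backs; the gripper's body (76 mm by 85 mm) begins 54 mm behind the grasp point. The pads swing forward as they close: fully open they stand 13 mm farther back than shut.
Start: joints at [-1.396, 0.383, 0.016, 1.37, -0.006, 1.388, -0.046], TCP at [0.147, 0.607, 0.256] pointing down, gripper open.
Joint ranges: [-2.95, 2.95], [-0.25, 2.06], [-1.52, 1.56], [0.18, 2.33], [-1.44, 4.58], [0.02, 2.06], [-3.01, 3.01]. Speed limits (rad/s): [2.39, 2.39, 3.01, 3.01, 3.14, 3.14, 3.14].

INTERFACE

Orientations are given as [roll, pitch, yaw] about the fixed x, y, z axes, in that order (R = Rz(yaw) Ry(pitch) Rx(roll)).
In Python, from station import ctrl gives the robot as it stands.
- The arm moves only by the tool servo_tool, never from a script. Its argument "series" is a list of rows, each a list of 7 numbers: the turn, a rotation vector about the world's x, y, z in rad, then the shift along the world's x, y, z in cm, then the finger opening in cm, from 0 to 8.54. A call has 1 to 10 rows; each row is the pose to reach, as a shift and turn from the pose commanded when the call began; what a row does not reach only later rows make up. A row lasts 1/12 s, in which the tool goes at most 41.7 mm and 7.16 degrees, less where a joint would pass 70% of its speed; a pose out of reach is approached as far as the arm can. A call with a gripper value outside its range is refused whole. The fingers move at their own pace and stop on an object; "grip_force" is the grip in N (left out, the last holds). Time passes only in rows, so rows that repeat a pose let the fingers close. It gives the time, the measured TCP pose, the force, the opening and the grip force at its end, in the units of the state.
- ctrl.state(): the state, without advancing time (a new reading comes with each control period).
- ctrl.get_image(name): name is "scene" or "top"; returns the picture (384x512x3 uint8, blue, green, red); there is no depth.
- ctrl.camera_model(name): a dict with "fovy" (degrees; the focal length in pixels is half the picture's height over the tangent of half this angle, whatever the lens; pixels are square), "cx", "cy" (the principal point, pixels), "world_to_cam" (4x4, takes a point from world to camera coordinates). Camera axes: x right, y up, looking along -z (the intrinsics and any distortion apply to the point x, -y, -z); pixel columns grow to the right and rows downward; lengths in m; the calibration is good to about 2 mm. A picture is of the moment at which its call begins. camera_model takes no time and is no camera call.
- ctrl.hand_in(): hands the job in; it is judged then, once.
The state is a dict: "time_s": time; "joint_pos": joint angles; "qd": joint speeds; "effort": joint torques, N m; "ee_pos": TCP position; "ee_rot": TCP orientation; "contact_force": force on the tool from outside, world axes, zero at the start; "ft_torque": the same for the moment, N m; "grip_width": finger opening in m; "grip_force": force on a finger pad.
Only numpy, scipy, OpenCV 4.12 (cv2) and the standard library are available. Lean on these libraries where they do the work, as an engineer would, in place of code of your own. Each camera call takes 0.05 s, during which the arm holds its last target. There are 200 camera calls.

TASK

Turn the rotary pipette stand so that its one empty branch points along the pointer on its foot, then take the pipette out of the single bench holder, set its collar on the branch's two rails and slide it inward under the lips, past the side spring clip, until it is fully home against the back, and let go so that it hangs upright there. Work gently by feel: nothing may be pushed against the stand, by the hand or by the pipette, with more than about 20 N. Leave the bottle, the tape roll and the timer where they are.

Things in the scene. Friction and masses are not known exactly. Their poses are not given: they have to be found in the camera images.
- stand: Fixed foot of the rotary pipette stand: grey disc 150 mm across; steel pole 23 mm across, 190 mm high; origin on the pole's axis at the work surface. A flat pointer on the foot runs along its own -x to 115 mm out. On the pole turns a head (hub 52 mm across) with three fork branches 120 deg apart: two hold pipettes fixed to the head, one is empty.
- carousel (a joint): Angle of the head, rad, counter-clockwise from above. At 0 the empty branch points along the pointer; at a it points along the stand's -x turned by a. Starts at 0.6 to 1.4, has 0.25 N m of friction, stays where left; can be pushed at a branch's side. Below, u = distance from the pole axis along the empty branch, t = across it (+t = the stand's +y at angle 0).
- lay_point (a point): Fixed to the foot, over the pointer at u = 145 mm, 120 mm up. The empty branch has two flat level rails 10 mm thick, u 66 to 165 mm, each from t 12 to 26 mm either side (slot 24 mm). HEIGHT NOT REPORTED: the rails' top lies 120 to 145 mm above the work surface, fixed in each run; feel or look for it. Beyond u = 130 mm they are open above: lay the collar there, slide it inward.
- load_point (a point): Fixed to the foot, over the pointer at u = 95 mm, 120 mm up: in plan, the pipette axis when fully home at carousel 0. From u 75 to 115 mm the rails are channels: walls 44 mm apart, lips 10 mm above the rails' top (4 mm thick, 30 mm slot between them). The mouth, u 112 to 127 mm, flares open. Back wall at u 75 mm stops the 40 mm collar.
- clip (a joint): Sprung nose in the +t channel wall of the empty branch, u = 92 mm; travel in m: 0 when empty, pushed outward by a collar sliding in (0.7 N/mm, 8 mm at most), about 0.004 with the collar home. Sliding past takes about 1 to 4 N, then the back wall stops it hard. Its black housing stands outside the branch to t = 41 mm.
- holder: Fixed single bench holder: aluminium tube 38 mm outside, 30 mm inside, 100 mm high, on a grey foot disc 80 mm across. Origin at the work surface on the tube's axis. The pipette stands upright in it, its collar resting on the rim.
- pipette_mid (a point): White hand pipette, 183 mm tall, 0.1 to 0.16 kg: on its axis half-way up, at the underside of its collar (40 mm across, 6 mm thick). Below it the shaft is 20 mm across, tapering to the tip 90 mm down; above, the round body, 26 mm across, spans 6 to 75 mm up, button to 93 mm. Finger hook along its own +x, 35 mm out, 60 to 75 mm up. Grip the body along its own y, 50 to 55 mm up.
- reagent_bottle: White reagent bottle, 112 mm across, 210 mm tall, bystander at the back; origin at its base.
- tape_roll: Roll of tape, 83 mm across, 18 mm high, lying flat, bystander; origin at its base.
- timer: White bench timer, 66x66x20 mm, bystander; origin at its base.
Not all that is in view belongs to the job. Leave any brown look-alike of the holder alone.

How it is judged:
On the way, in this order (a step that is already met when the one before it is completed fails the run):
1. the empty branch points along the pointer, within 0.12 rad, with the pipette still in its holder (value of joint carousel between -0.12 and 0.12 rad and distance of pipette_mid from where it was at the start of the episode below 0.03 m), for 0.3 s.
2. the pipette is out of its holder (horizontal distance between pipette_mid and holder above 0.05 m), for 0.1 s.
3. the collar is home in the branch, holding the clip open by more than 3 mm (value of joint clip above 0.003 m and horizontal distance between pipette_mid and load_point below 0.018 m), for 0.2 s.
At the end, for the whole second after the job is handed in: The pipette hangs at rest from the empty branch, upright within 0.12 rad, its collar home so that it holds the spring clip open by more than 3 mm (within about 4 mm of the back wall), its axis within 18 mm of load_point in plan, the branch still along the pointer within 0.16 rad (all of step 3 and height (world z) of pipette_mid between 0.115 and 0.152 m and angle between pipette_mid's own z axis and vertical below 0.12 rad and contact force between pipette and stand above 0.3 N and value of joint carousel between -0.16 and 0.16 rad and linear speed of pipette below 0.02 m/s); the robot touches nothing.
It fails at once if the pipette is pressed on the stand with more than 22 N (contact force between pipette and stand above 22 N).
It fails at once if the robot pushes the stand with more than 22 N (contact force between any of the arm, the fingers and stand above 22 N).
It fails at once if the pipette is tipped over (angle between pipette_mid's own z axis and vertical above 0.6 rad).
It fails at once if the bottle, tape roll or timer is moved more than 30 mm (distance of any of reagent_bottle, tape_roll, timer from where it was at the start of the episode above 0.03 m).
It also fails if it takes over 72 s, if anything falls off the work surface, if the arm or the gripper's body presses on something with over 40 N, if the wrist force passes 120 N, or if a joint passes its speed limit or range.

## Working session

There is one attempt and no reset: what is moved stays moved. The work goes in short steps, Python scripts to look and compute and a tool call to move; the robot and the scene stay as the last step left them, time stands still between calls to the robot, and variables do not carry over. Pictures are saved under pics/ and viewed, at most 10 in all, crops included, and the job is handed in when it is done.

Besides the shell and the picture viewer there is one more tool, called after ">>>" as name(argument=value, ...), one argument or row to a line, values as JSON. servo_tool: Moves the arm, as the interface text tells. Its arguments: {"type":"object","properties":{"series":{"type":"array"},"grip_force":{"type":"number"}},"required":["series"]}

```bash
ls; mkdir -p pics; python3 - <<'E'
from station import ctrl
import cv2,numpy as np
for n in("scene","top"):
    im=ctrl.get_image(n); cv2.imwrite(f"pics/{n}0.png",im)
    m=ctrl.camera_model(n); print(n,m)
s=ctrl.state(); print(s, ctrl.tips_ahead)
E
```

```text
pics
scene {'fovy': 46.25001292741045, 'cx': 254.40557056010198, 'cy': 196.82770834896837, 'world_to_cam': array([[ 0.69720654, -0.71651032,  0.02271548, -0.39085247],
       [ 0.31134047,  0.33119091,  0.89071864, -0.23934352],
       [-0.64573226, -0.61394262,  0.45398713, -0.99850162],
       [ 0.        ,  0.        ,  0.        ,  1.        ]])}
top {'fovy': 48.26079591612442, 'cx': 260.5870538707719, 'cy': 187.49515735477215, 'world_to_cam': array([[ 0.0301871 , -0.99953343, -0.00465448, -0.02850148],
       [ 0.99769521,  0.02984782,  0.06093741, -0.5368036 ],
       [-0.06077005, -0.00648327,  0.99813074, -1.49376373],
       [ 0.        ,  0.        ,  0.        ,  1.        ]])}
{'time_s': 0.1, 'joint_pos': array([-1.39590266,  0.38416886,  0.01636239,  1.37109566, -0.00628977,
        1.38817465, -0.04648963]), 'qd': array([ 7.23640369e-04, -1.89233769e-03,  1.28993837e-03, -3.35881546e-03,
       -6.83909129e-04,  6.79273335e-05,  5.20841936e-05]), 'effort': array([ 3.17766309e-03, -6.29136229e+01,  8.47496744e-01, -3.72755849e+01,
        1.68235746e-02,  1.06266083e-02,  2.52417487e-05]), 'ee_pos': array([0.14708462, 0.60701302, 0.2553484 ]), 'ee_rot': array([-3.13979573e+00,  3.26347230e-05,  2.90388610e+00]), 'contact_force': array([ 0.42448212, -0.206809  , -0.55569292]), 'ft_torque': array([-0.04380263,  0.01330485, -0.00898791]), 'grip_force': 0.0, 'grip_width': 0.08562844348837245} 0.025
```

View pics/scene0.png

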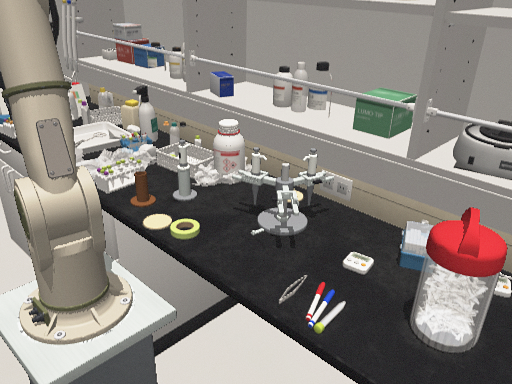

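View pics/top0.png

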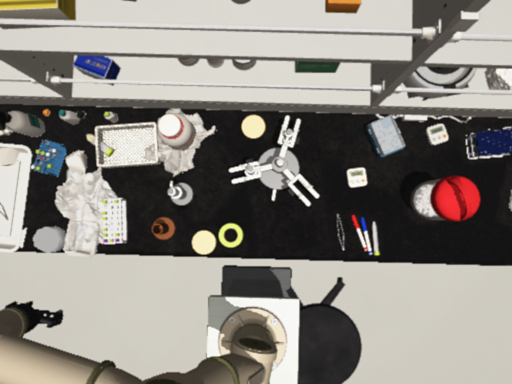

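The scene view shows the stand with its foot at about (282,220), its pointer tip at about (255,232), and the holder with the white pipette at (184,180). The top view shows the stand pole at about (280,165), the empty fork toward (308,195), the pointer tip at (274,198) and the pipette in its holder at about (179,190).

Candidates for the holder: the grey tube with the pipette at top (179,190), and the brown look-alike at top (163,228). The grey one with the pipette fits. Candidates for the branch: (288,125) holds a pipette, (240,173) holds a pipette, and (308,195) is an open fork and empty. I'll check these in one crop.

```bash
cat > h.py <<'E'
from station import ctrl
import cv2,numpy as np
M={n:ctrl.camera_model(n) for n in("scene","top")}
def ray(n,u,v):
    m=M[n];f=192/np.tan(np.radians(m["fovy"])/2);T=m["world_to_cam"]
    d=np.array([(u-m["cx"])/f,-(v-m["cy"])/f,-1.]);R=T[:3,:3]
    return -R.T@T[:3,3],R.T@d
def onz(n,u,v,z):
    c,d=ray(n,u,v);return c+d*(z-c[2])/d[2]
def proj(n,p):
    m=M[n];f=192/np.tan(np.radians(m["fovy"])/2);q=m["world_to_cam"]@np.r_[p,1]
    return m["cx"]+f*q[0]/-q[2],m["cy"]-f*q[1]/-q[2]
def crop(n,x,y,w,h,k,fn,im=None):
    im=ctrl.get_image(n) if im is None else im
    c=cv2.resize(im[y:y+h,x:x+w],None,fx=k,fy=k,interpolation=cv2.INTER_CUBIC)
    cv2.imwrite("pics/"+fn,c)
E
python3 - <<'E'
from h import *
a=cv2.imread("pics/top0.png");b=cv2.imread("pics/scene0.png")
crop("top",150,105,180,105,4,"c1a.png",a);crop("scene",155,140,180,105,4,"c1b.png",b)
k=np.vstack([cv2.resize(cv2.imread("pics/c1a.png"),(514,300)),cv2.resize(cv2.imread("pics/c1b.png"),(514,300))])
k=np.vstack([cv2.resize(a[110:206,155:325],(708,400)) [:300], ]) if 0 else k
cv2.imwrite("pics/c1.png",k)
E
```

```text
(no output)
```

View pics/c1.png

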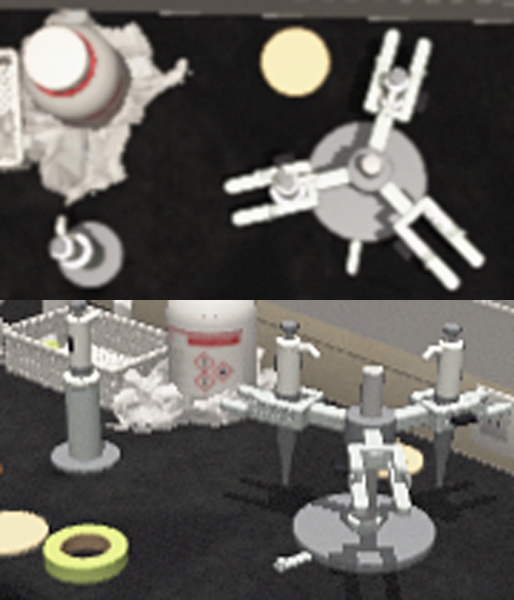

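The crop confirms it. The grey holder with the pipette has its foot at crop (91,254), and the pipette hook points toward image-up (+x). The empty fork has tips at crop (478,262) and (455,285), with the clip housing at about (402,247). The pointer tip is at (352,272) and the pole top at (370,163).

```bash
python3 - <<'E'
from h import *
np.set_printoptions(precision=4,suppress=True)
s=2.8556
t=lambda X,Y,z:onz("top",150+(X+.5)/s-.5,105+(Y+.5)/s-.5,z)
c=lambda X,Y,z:onz("scene",155+(X+.5)/s-.5,140+(Y-300+.5)/s-.5,z)
print("foot top",t(367,181,.01),"scene",c(364,532,.01))
pole=t(370,163,.19);print("pole top",pole,c(372,369,.19))
print("ptr",t(352,272,.005),c(281,564,.005))
print("tips",t(478,262,.13),t(455,285,.13))
print("holder foot",t(91,254,.005),c(86,456,.005))
print("collar",c(82,379,.103), "pip top",t(62,247,.19), "hook",t(61,221,.165))
# masks
a=cv2.imread("pics/top0.png");b=cv2.imread("pics/scene0.png")
print("other: tape",onz("top",231,235,.01),"timer",onz("top",357,177,.02),"bottle",onz("top",173,127,.21))
E
```

```text
foot top [ 0.6087 -0.0727  0.01  ] scene [ 0.596  -0.0797  0.01  ]
pole top [ 0.6092 -0.0694  0.19  ] [ 0.6    -0.0745  0.19  ]
ptr [ 0.4953 -0.0574  0.005 ] [ 0.4945 -0.0589  0.005 ]
tips [ 0.5069 -0.1975  0.13  ] [ 0.48  -0.172  0.13 ]
holder foot [0.5079 0.2675 0.005 ] [0.5015 0.2628 0.005 ]
collar [0.4996 0.26   0.103 ] pip top [0.507  0.2642 0.19  ] hook [0.5371 0.2719 0.165 ]
other: tape [0.3675 0.0866 0.01  ] timer [ 0.5843 -0.3501  0.02  ] bottle [0.7053 0.2635 0.21  ]
```

>>> servo_tool(
  series=[
    [0, 0, 0.02, 2.5, -3.2, 1.5, 0],
    [0, 0, 0.04, 5, -6.5, 3, 0],
    [0, 0, 0.06, 7.5, -10, 4.5, 0],
    [0, 0, 0.08, 10, -13, 6, 0],
    [0, 0, 0.11, 13, -16.5, 6.5, 0],
    [0, 0, 0.11, 15.5, -20, 6.5, 0],
    [0, 0, 0.11, 18, -23.5, 6.5, 0],
    [0, 0, 0.11, 21, -27, 6.5, 0],
    [0, 0, 0.11, 24, -31, 6.5, 0],
    [0, 0, 0.11, 27, -35, 6.5, 0],
  ],
)

```text
time_s: 0.93
ee_pos: [0.3961, 0.2842, 0.3211]
ee_rot: [-3.142, -0.0, 3.014]
contact_force: [1.5, 0.8, -0.7]
grip_width: -0.0002
grip_force: 0.0
```

>>> servo_tool(
  series=[
    [0, 0, 0, 1.3, -4, 0, 0],
    [0, 0, 0, 2.6, -8, 0, 0],
    [0, 0, 0, 3.9, -12, 0, 0],
    [0, 0, 0, 5.2, -16, 0, 0],
    [0, 0, 0, 6.5, -20, 0, 0],
    [0, 0, 0, 7.8, -24, 0, 0],
    [0, 0, 0, 9, -28, 0, 0],
    [0, 0, 0, 10.2, -32, 0, 0],
    [0, 0, 0, 11.5, -36, 0, 0],
    [0, 0, 0, 12.8, -40, 0, 0],
  ],
)

```text
time_s: 1.77
ee_pos: [0.5223, -0.1126, 0.3213]
ee_rot: [3.141, 0.0, 3.014]
contact_force: [0.7, 0.2, -0.1]
grip_width: -0.0001
grip_force: 0.0
```

>>> servo_tool(
  series=[
    [0, 0, 0, 0.3, -4, 0, 0],
    [0, 0, 0, 0.6, -8, 0, 0],
    [0, 0, 0, 0.6, -8, -4, 0],
    [0, 0, 0, 0.6, -8, -8, 0],
    [0, 0, 0, 0.6, -8, -8, 0],
    [0, 0, 0, 0.6, -8, -8, 0],
  ],
)

```text
time_s: 2.27
ee_pos: [0.5272, -0.1897, 0.2399]
ee_rot: [3.141, -0.005, 3.014]
contact_force: [-0.9, 0.1, 1.1]
grip_width: -0.0002
grip_force: 0.0
```

>>> servo_tool(
  series=[
    [0, 0, 0, 1.5, -3, 0, 0],
    [0, 0, 0, 2.6, -4.3, 0, 0],
    [0, 0, 0, 2.6, -4.3, -3, 0],
    [0, 0, 0, 2.6, -4.3, -6, 0],
    [0, 0, 0, 2.6, -4.3, -9, 0],
    [0, 0, 0, 2.6, -4.3, -11.2, 0],
    [0, 0, 0, 2.6, -4.3, -11.2, 0],
    [0, 0, 0, 2.6, -4.3, -11.2, 0],
  ],
)

```text
time_s: 2.93
ee_pos: [0.5556, -0.2331, 0.1312]
ee_rot: [-3.141, 0.001, 3.016]
contact_force: [0.3, 0.2, 0.6]
grip_width: 0.0001
grip_force: 0.0
```

```bash
python3 - <<'E'
from h import *
s=ctrl.state();print(s["ee_pos"],s["contact_force"])
crop("top",220,105,130,110,5,"p1.png")
E
```

```text
[ 0.55562271 -0.23308044  0.1311884 ] [0.33032373 0.15167999 0.6340555 ]
```

View pics/p1.png

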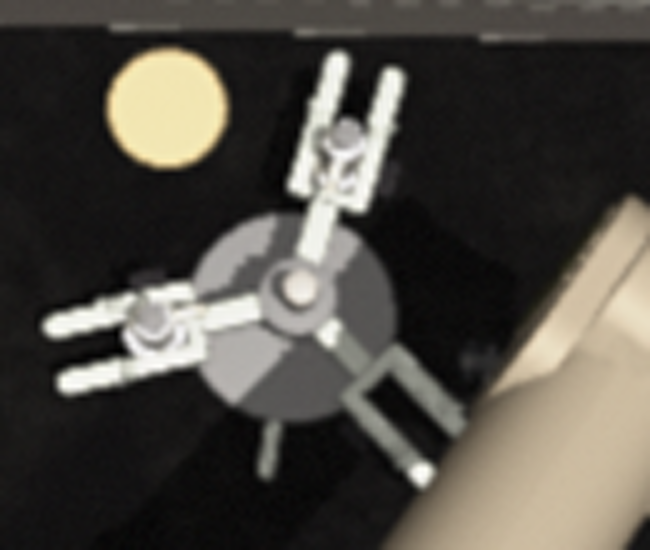

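The top view now shows the arm covering the outer part of the empty branch, as expected. The pole is at crop (298,287) and the pointer tip at (266,478), which confirms the stand pose. I'll push the branch along an arc.

>>> servo_tool(
  series=[
    [0, 0, 0, -0.7, 0.7, 0, 0],
    [0, 0, 0, -1.2, 1.2, 0, 0],
    [0, 0, 0, -1.6, 1.6, 0, 0],
    [0, 0, 0, -2, 2, 0, 0],
    [0, 0, 0, -2.4, 2.4, 0, 0],
    [0, 0, 0, -2.8, 2.7, 0, 0],
    [0, 0, 0, -3.2, 3.0, 0, 0],
    [0, 0, 0, -3.6, 3.3, 0, 0],
    [0, 0, 0, -4.0, 3.6, 0, 0],
    [0, 0, 0, -4.4, 3.9, 0, 0],
  ],
)

```text
time_s: 3.82
ee_pos: [0.5102, -0.1945, 0.1294]
ee_rot: [-3.141, 0.0, 3.014]
contact_force: [2.2, -0.5, 0.6]
grip_width: 0.0003
grip_force: 0.8
```

>>> servo_tool(
  series=[
    [0, 0, 0, -0.4, 0.35, 0, 0],
    [0, 0, 0, -0.8, 0.7, 0, 0],
    [0, 0, 0, -1.2, 1.1, 0, 0],
    [0, 0, 0, -1.6, 1.5, 0, 0],
    [0, 0, 0, -2.0, 1.9, 0, 0],
    [0, 0, 0, -2.4, 2.3, 0, 0],
    [0, 0, 0, -2.7, 2.8, 0, 0],
    [0, 0, 0, -3.0, 3.3, 0, 0],
    [0, 0, 0, -3.3, 3.8, 0, 0],
    [0, 0, 0, -3.6, 4.3, 0, 0],
  ],
)

```text
time_s: 4.65
ee_pos: [0.4741, -0.1511, 0.1293]
ee_rot: [-3.142, 0.0, 3.014]
contact_force: [1.3, -0.7, -0.4]
grip_width: -0.0
grip_force: 0.8
```

>>> servo_tool(
  series=[
    [0, 0, 0, -0.3, 0.5, 0, 0],
    [0, 0, 0, -0.55, 1.0, 0, 0],
    [0, 0, 0, -0.8, 1.5, 0, 0],
    [0, 0, 0, -1.05, 2.0, 0, 0],
    [0, 0, 0, -1.3, 2.5, 0, 0],
    [0, 0, 0, -1.45, 3.0, 0, 0],
    [0, 0, 0, -1.65, 3.5, 0, 0],
    [0, 0, 0, -1.8, 4.0, 0, 0],
    [0, 0, 0, -1.85, 4.2, 0, 0],
    [0, 0, 0, -1.85, 4.2, 0, 0],
  ],
)

```text
time_s: 5.48
ee_pos: [0.4556, -0.1088, 0.1292]
ee_rot: [3.141, -0.001, 3.015]
contact_force: [0.9, -0.3, 0.9]
grip_width: -0.0001
grip_force: 0.1
```

```bash
python3 - <<'E'
from h import *
crop("top",220,105,130,110,4,"a.png");crop("scene",200,140,130,110,4,"b.png")
cv2.imwrite("pics/p2.png",np.vstack([cv2.imread("pics/a.png")[:,:],cv2.imread("pics/b.png")])[:, :][140:740])
E
```

```text
(no output)
```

View pics/p2.png

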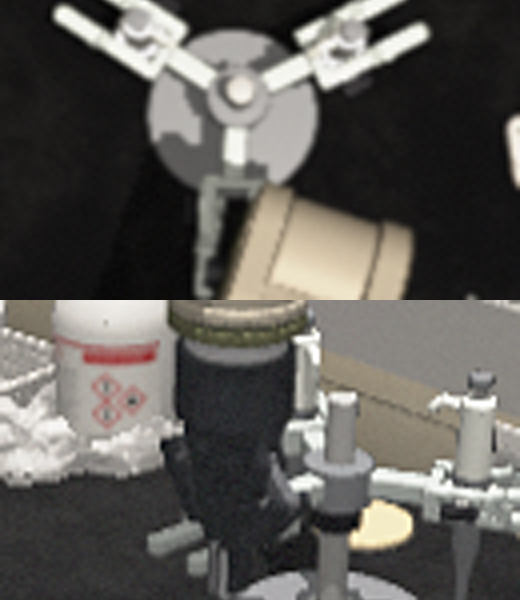

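The top half shows the branch almost along the pointer. Its +t rail runs from crop (213,180) to (203,292) and the hand covers the other rail. Next I compute the angle.

```bash
python3 - <<'E'
from h import *
np.set_printoptions(precision=4,suppress=True)
t=lambda X,Y,z:onz("top",220+(X+.5)/4-.5,105+(Y+140+.5)/4-.5,z)[:2]
P=np.array([.606,-.072]); print("pole",t(238,92,.19))
sy=-.126
for z in(.12,.145):
    a=t(213,185,z);b=t(203,290,z);d=b-a;print(z,a,b,"rail dir-ptr",np.arctan2(d[1],d[0])-(np.pi+sy))
    for P in ([.606,-.072],[.609,-.0694],[.607,-.0705]):
        r=b-np.array(P);print("tip ang",np.arctan2(r[1],r[0])%(2*np.pi)-(np.pi+sy)+np.arcsin(.019/np.hypot(*r)),np.hypot(*r))
E
```

```text
pole [ 0.6065 -0.0691]
0.12 [ 0.5376 -0.0532] [ 0.4514 -0.0475] rail dir-ptr 0.059715320390969495
tip ang 0.09019441265531765 0.1565035040684078
tip ang 0.10730803181203132 0.1590875531602654
tip ang 0.10002030707557316 0.157264371236167
0.145 [ 0.536  -0.0526] [ 0.4513 -0.047 ] rail dir-ptr 0.059715320390969495
tip ang 0.08732172435096527 0.1566765153957157
tip ang 0.10447002230695167 0.15925234031716629
tip ang 0.09715427895617856 0.15743290696528106
```

>>> servo_tool(
  series=[
    [0, 0, 0, 0, 0.4, 0, 0],
    [0, 0, 0, -0.1, 0.8, 0, 0],
    [0, 0, 0, -0.1, 1.2, 0, 0],
    [0, 0, 0, -0.1, 1.2, 0, 0],
    [0, 0, 0, -0.1, 1.2, 0, 0],
    [0, 0, 0, -0.1, 0.4, 0, 0],
    [0, 0, 0, -0.1, -1.5, 0, 0],
    [0, 0, 0, -0.1, -3.5, 0, 0],
    [0, 0, 0, -0.1, -3.5, 3.5, 0],
    [0, 0, 0, -0.1, -3.5, 7, 0],
  ],
)

```text
time_s: 6.42
ee_pos: [0.4531, -0.1466, 0.1987]
ee_rot: [-3.14, -0.005, 3.01]
contact_force: [0.8, 0.3, 0.3]
grip_width: 0.0003
grip_force: 0.0
```

>>> servo_tool(
  series=[
    [0, 0, 0, 0, 0, 4, 0],
    [0, 0, 0, 0, 0, 8, 0],
    [0, 0, 0, 0, 0, 12, 0],
    [0, 0, 0, 0, 4, 12, 4],
    [0, 0, 0, 0, 8, 12, 8.5],
    [0, 0, 0, 0, 12, 12, 8.5],
    [0, 0, 0, 0.5, 16, 12, 8.5],
    [0, 0, 0, 1, 20, 12, 8.5],
    [0, 0, 0, 1.5, 24, 12, 8.5],
    [0, 0, 0, 2, 28, 12, 8.5],
  ],
)

```text
time_s: 7.25
ee_pos: [0.475, 0.1368, 0.3195]
ee_rot: [3.141, 0.0, 3.014]
contact_force: [1.2, 0.0, 0.1]
grip_width: 0.0834
grip_force: 0.0
```

```bash
python3 - <<'E'
from h import *
s=ctrl.state();print(s["ee_pos"],s["contact_force"])
crop("top",220,120,110,100,4,"a.png");crop("scene",220,140,110,110,4,"b.png")
a=cv2.imread("pics/a.png");b=cv2.imread("pics/b.png")
b=np.vstack([b[:],])[:400]
cv2.imwrite("pics/p3.png",np.hstack([a,b])[:, :800])
E
```

```text
[0.47500571 0.13680165 0.31951529] [1.18888442 0.04868845 0.10411551]
```

View pics/p3.png

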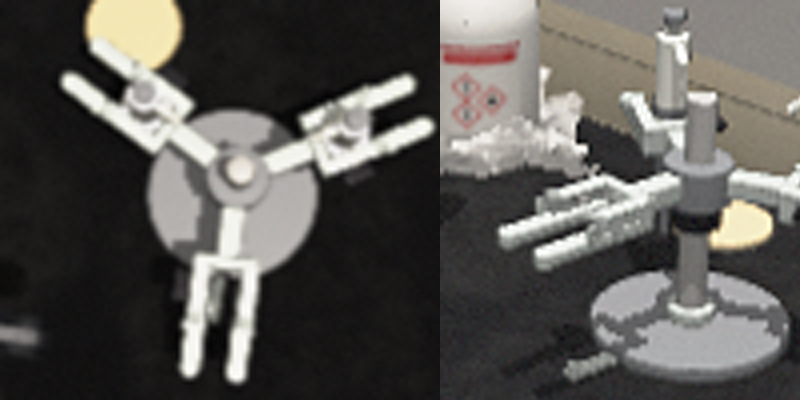

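Top view: the empty fork's tips are at crop (190,375) for +t and (237,380) for -t. The pointer lies under the slot at (213,310). Scene view: the tips are at about (510,237) and (546,262). Next I compute the angle and rail height.

```bash
python3 - <<'E'
from h import *
np.set_printoptions(precision=4,suppress=True)
T=lambda X,Y:(220+(X+.5)/4-.5,120+(Y+.5)/4-.5)
S=lambda X,Y:(220+(X-440+.5)/4-.5,140+(Y+.5)/4-.5)
def tri(a,b):
    c1,d1=ray("top",*a);c2,d2=ray("scene",*b)
    k=np.linalg.lstsq(np.c_[d1,-d2],c2-c1,rcond=None)[0];p=c1+d1*k[0];q=c2+d2*k[1];return (p+q)/2,np.linalg.norm(p-q)
for a,b in(((190,371),(508,236)),((237,376),(544,261))):print("tri tip",tri(T(*a),S(*b)))
print("pole",tri(T(239,169),S(702,97)), onz("top",*T(239,169),.19),onz("scene",*S(702,97),.19))
print("foot",onz("top",*T(233,193),.01),onz("scene",*S(690,320),.01))
for z in(.13,):
  l0,l1,r0,r1=[onz("top",*T(*p),z)[:2] for p in((203,270),(190,371),(251,270),(237,376))]
  for P in([.6065,-.0705],[.604,-.072]):
    m=(l1+r1)/2-P;print("mid",(l1+r1)/2,"world ang",np.arctan2(m[1],m[0]), np.hypot(*m),"w",np.hypot(*(l1-r1)))
  for d in(l1-l0,r1-r0):print("dir",np.arctan2(d[1],d[0]))
# pointer from top0/ptr estimates
for P in([.6065,-.0705],[.604,-.072]):
  d=np.array([.495,-.058])-P;print("ptr ang",np.arctan2(d[1],d[0]))
# edge refinement via mask
im=ctrl.get_image("top");g=im.min(2)
for r in range(190,216,3):print(r,np.where(g[r,255:292]>130)[0]+255)
E
```

```text
tri tip (array([ 0.4502, -0.0368,  0.1196]), np.float64(0.0001726898682139948))
tri tip (array([ 0.447 , -0.0751,  0.1165]), np.float64(0.0010045418902524888))
pole (array([ 0.6087, -0.0692,  0.1858]), np.float64(0.0019251150546482844)) [ 0.6089 -0.0698  0.19  ] [ 0.6001 -0.075   0.19  ]
foot [ 0.6093 -0.0715  0.01  ] [ 0.6018 -0.0746  0.01  ]
mid [ 0.4488 -0.0559] world ang 3.049035905865465 0.1583616959784962 w 0.0383334702360332
mid [ 0.4488 -0.0559] world ang 3.0379817460157126 0.15602056608077797 w 0.0383334702360332
dir 3.0426562567138786
dir 3.0376985657306412
ptr ang 3.0299511807652255
ptr ang 3.0138516674684808
190 [268 269 270 271 280 281 282 283 284]
193 [268 269 270 271 272 280 281 282 283]
196 [267 268 269 270 271 272 273 279 280 281 282 283]
199 [267 268 269 270 271 279 280 281 282]
202 [266 267 268 269 270 278 279 280 281 282]
205 [266 267 268 269 270 278 279 280 281 282]
208 [266 267 268 269 270 277 278 279 280 281]
211 [265 266 267 268 269 277 278 279 280 281]
214 [277 278 279 280]
```

The carousel stands at about +0.02 rad, which is aligned. Now for the pipette.

>>> servo_tool(
  series=[
    [0, 0, 0.03, 0.9, 4, 0, 8.5],
    [0, 0, 0.03, 1.8, 8, 0, 8.5],
    [0, 0, 0.03, 2.9, 12.7, 0, 8.5],
    [0, 0, 0.03, 2.9, 12.7, -3, 8.5],
    [0, 0, 0.03, 2.9, 12.7, -6, 8.5],
    [0, 0, 0.03, 2.9, 12.7, -8, 8.5],
    [0, 0, 0.03, 2.9, 12.7, -9, 8.5],
    [0, 0, 0.03, 2.9, 12.7, -10, 8.5],
    [0, 0, 0.03, 2.9, 12.7, -10, 8.5],
    [0, 0, 0.03, 2.9, 12.7, -10, 8.5],
  ],
)

```text
time_s: 8.23
ee_pos: [0.5045, 0.2618, 0.2202]
ee_rot: [3.141, 0.001, 3.043]
contact_force: [-0.1, 0.2, 1.5]
grip_width: 0.0849
grip_force: 0.0
```

```bash
python3 - <<'E'
from h import *
s=ctrl.state();print(s["ee_pos"],s["contact_force"],s["ee_rot"])
p=s["ee_pos"]
im=ctrl.get_image("scene");q=[proj("scene",p+np.array([0,0,-.025])),proj("scene",np.r_[p[:2],.103])];print(q)
crop("scene",130,90,110,120,5,"p4.png",im)
E
```

```text
[0.50447421 0.26175088 0.22016479] [-0.05033594  0.15654345  1.54052571] [3.14109358e+00 7.72529633e-04 3.04283079e+00]
[(np.float64(182.84824354336484), np.float64(139.43657461029744)), (np.float64(184.27560105058967), np.float64(166.76928471216496))]
```

View pics/p4.png

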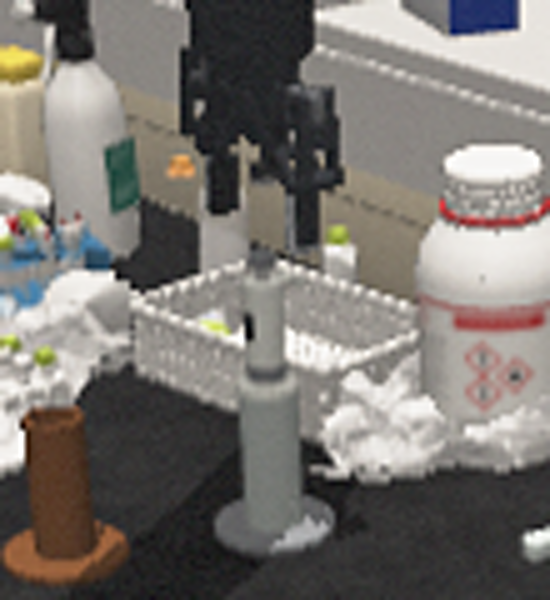

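The hand is over the pipette. The pipette axis is at crop (266,330) with its collar at (268,378), the TCP axis projects to (272,384), and the fingers stand either side at 222 and 305. I'll lower and grip.

>>> servo_tool(
  series=[
    [0, 0, 0, 0, 0, -2, 8.5],
    [0, 0, 0, 0, 0.1, -4, 8.5],
    [0, 0, 0, 0, 0.1, -5.5, 8.5],
    [0, 0, 0, 0, 0.1, -6.2, 8.5],
    [0, 0, 0, 0, 0.1, -6.2, 8.5],
    [0, 0, 0, 0, 0.1, -6.2, 6],
    [0, 0, 0, 0, 0.1, -6.2, 4],
    [0, 0, 0, 0, 0.1, -6.2, 3],
    [0, 0, 0, 0, 0.1, -6.2, 2],
    [0, 0, 0, 0, 0.1, -6.2, 2],
  ],
  grip_force=25,
)

```text
time_s: 9.12
ee_pos: [0.5043, 0.2638, 0.1581]
ee_rot: [3.14, 0.001, 3.044]
contact_force: [-0.8, -1.7, -1.5]
grip_width: 0.0255
grip_force: 25.9
```

>>> servo_tool(
  series=[
    [0, 0, 0, 0, 0, 0, 2],
    [0, 0, 0, 0, 0, 0, 2],
    [0, 0, 0, 0, 0, 0, 2],
  ],
)

```text
time_s: 9.37
ee_pos: [0.5038, 0.2633, 0.1573]
ee_rot: [-3.141, -0.0, 3.044]
contact_force: [-0.4, -0.0, 0.1]
grip_width: 0.0256
grip_force: 28.6
```

>>> servo_tool(
  series=[
    [0, 0, 0, 0, 0, 1, 2],
    [0, 0, 0, 0, 0, 3, 2],
    [0, 0, 0, 0, 0, 5, 2],
    [0, 0, 0, 0, 0, 7, 2],
    [0, 0, 0, 0, 0, 9, 2],
    [0, 0, 0, 0, 0, 11, 2],
    [0, 0, 0, 0, 0, 13, 2],
    [0, 0, 0, 0, 0, 15, 2],
    [0, 0, 0, 0, 0, 17, 2],
    [0, 0, 0, 0, 0, 17, 2],
  ],
)

```text
time_s: 10.2
ee_pos: [0.505, 0.2635, 0.3324]
ee_rot: [3.138, 0.005, 3.043]
contact_force: [0.7, 0.8, -0.4]
grip_width: 0.0253
grip_force: 28.8
```

>>> servo_tool(
  series=[
    [0, 0, 0, -0.5, -2, 0, 2],
    [0, 0, 0, -1, -5, 0, 2],
    [0, 0, 0, -1.4, -8, 0, 2],
    [0, 0, 0, -1.8, -11, 0, 2],
    [0, 0, 0, -2.2, -14, 0, 2],
    [0, 0, 0, -2.6, -17, 0, 2],
    [0, 0, 0, -3, -20, 0, 2],
    [0, 0, 0, -3.4, -23, 0, 2],
    [0, 0, 0, -3.8, -25, 0, 2],
    [0, 0, 0, -4.3, -27, 0, 2],
  ],
)

```text
time_s: 11.03
ee_pos: [0.4602, -0.0087, 0.3274]
ee_rot: [3.141, -0.0, 3.042]
contact_force: [0.3, 0.3, -0.7]
grip_width: 0.0253
grip_force: 28.7
```

>>> servo_tool(
  series=[
    [0, 0, 0, 0, -2, 0, 2],
    [0, 0, 0, 0, -4, 0, 2],
    [0, 0, 0, 0, -5, 0, 2],
    [0, 0, 0, 0, -5, 0, 2],
    [0, 0, 0, 0, -5, 0, 2],
  ],
)

```text
time_s: 11.45
ee_pos: [0.4608, -0.0563, 0.3273]
ee_rot: [3.141, -0.0, 3.043]
contact_force: [0.5, 0.3, -1.2]
grip_width: 0.0254
grip_force: 28.7
```

```bash
python3 - <<'E'
from h import *
s=ctrl.state();print(s["ee_pos"],s["contact_force"],s["ee_rot"],s["grip_width"])
a=ctrl.get_image("top");b=ctrl.get_image("scene")
crop("top",220,120,110,100,4,"a.png",a);crop("scene",200,100,90,110,4,"b.png",b)
a=cv2.imread("pics/a.png");b=cv2.imread("pics/b.png")
cv2.imwrite("pics/p5.png",np.hstack([np.pad(a,((0,40),(0,0),(0,0))),b]))
E
```

```text
[ 0.4607805  -0.05633704  0.32726073] [ 0.4746105   0.29781696 -1.21479016] [ 3.14129665e+00 -3.23871998e-04  3.04303555e+00] 0.02537764975627143
```

View pics/p5.png

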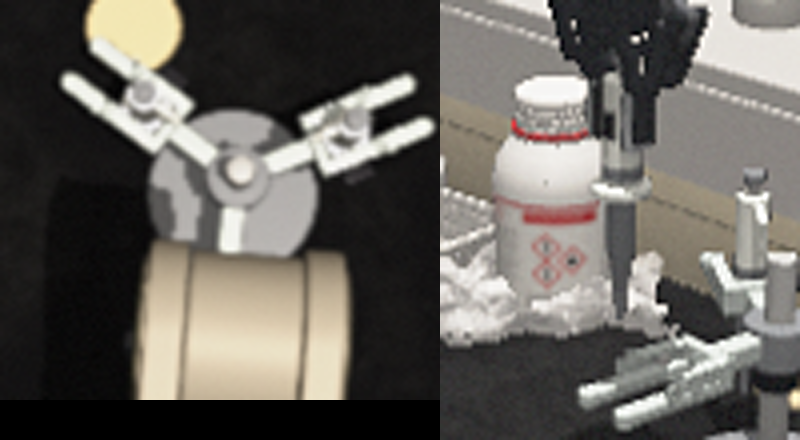

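The pipette hangs vertically in the grip: crop collar (620,188), tip (620,315). The fork tips are at (588,397) and (628,420). I'll use the known tip position to check camera bias and the slot line.

```bash
python3 - <<'E'
from h import *
np.set_printoptions(precision=4,suppress=True)
p=ctrl.state()["ee_pos"]
print("tip px pred",proj("scene",p+[0,0,-.148]),"seen",(200+180/4,100+317/4));print("collar pred",proj("scene",p+[0,0,-.055]),"seen",(200+181/4,100+188/4))
for r,c in((190,276),(196,275.5),(202,274.1),(205,274),(208,273.6),(211,273)):print(onz("top",c,r,.122))
S=lambda X,Y:(200+(X-440+.5)/4-.5,100+(Y+.5)/4-.5)
l=onz("scene",*S(584,392),.122);r=onz("scene",*S(622,416),.122);print("scene tips",l,r,(l+r)/2)
for z in(.12,.13):print(z,"proj of slot-mid guess end",proj("scene",[.4425,-.0549,z]))
E
```

```text
tip px pred (np.float64(244.5291314289099), np.float64(179.5207473475752)) seen (245.0, 179.25)
collar pred (np.float64(244.99698848693768), np.float64(146.17529768326511)) seen (245.25, 147.0)
[ 0.5243 -0.0637  0.122 ]
[ 0.5046 -0.0627  0.122 ]
[ 0.4848 -0.0586  0.122 ]
[ 0.475  -0.0586  0.122 ]
[ 0.4652 -0.0576  0.122 ]
[ 0.4553 -0.0559  0.122 ]
scene tips [ 0.449 -0.034  0.122] [ 0.4433 -0.0762  0.122 ] [ 0.4462 -0.0551  0.122 ]
0.12 proj of slot-mid guess end (np.float64(239.2658073764061), np.float64(201.66607635046054))
0.13 proj of slot-mid guess end (np.float64(239.2938345732567), np.float64(198.32356460623416))
```

>>> servo_tool(
  series=[
    [0, 0, 0, 0, -0.1, -1.5, 2],
    [0, 0, 0, 0, -0.1, -3, 2],
    [0, 0, 0, 0, -0.1, -4.5, 2],
    [0, 0, 0, 0, -0.1, -6, 2],
    [0, 0, 0, 0, -0.1, -7.2, 2],
    [0, 0, 0, 0, -0.1, -8.4, 2],
    [0, 0, 0, 0, -0.1, -9.4, 2],
    [0, 0, 0, 0, -0.1, -10.4, 2],
    [0, 0, 0, 0, -0.1, -11.3, 2],
    [0, 0, 0, 0, -0.1, -11.3, 2],
  ],
)

```text
time_s: 12.38
ee_pos: [0.4601, -0.0571, 0.2125]
ee_rot: [-3.141, -0.003, 3.045]
contact_force: [-0.5, 0.6, -1.8]
grip_width: 0.0254
grip_force: 28.7
```

>>> servo_tool(
  series=[
    [0, 0, 0, 0, 0, -0.3, 2],
    [0, 0, 0, 0, 0, -0.6, 2],
    [0, 0, 0, 0, 0, -0.8, 2],
    [0, 0, 0, 0, 0, -0.9, 2],
    [0, 0, 0, 0, 0, -0.9, 2],
  ],
)

```text
time_s: 12.8
ee_pos: [0.4609, -0.0577, 0.2053]
ee_rot: [3.142, 0.0, 3.044]
contact_force: [-0.2, -0.1, -0.3]
grip_width: 0.0257
grip_force: 28.7
```

>>> servo_tool(
  series=[
    [0, 0, 0, 0, 0, -0.1, 2],
    [0, 0, 0, 0, 0, -0.2, 2],
    [0, 0, 0, 0, 0, -0.3, 2],
    [0, 0, 0, 0, 0, -0.4, 2],
    [0, 0, 0, 0, 0, -0.4, 2],
    [0, 0, 0, 0, 0, -0.4, 2],
  ],
)

```text
time_s: 13.3
ee_pos: [0.4608, -0.0576, 0.2012]
ee_rot: [-3.142, -0.0, 3.044]
contact_force: [-1.1, -0.2, -0.8]
grip_width: 0.0251
grip_force: 28.7
```

>>> servo_tool(
  series=[
    [0, 0, 0, 0, 0, -0.1, 2],
    [0, 0, 0, 0, 0, -0.2, 2],
    [0, 0, 0, 0, 0, -0.3, 2],
    [0, 0, 0, 0, 0, -0.4, 2],
    [0, 0, 0, 0, 0, -0.4, 2],
    [0, 0, 0, 0, 0, -0.4, 2],
  ],
)

```text
time_s: 13.8
ee_pos: [0.4608, -0.0576, 0.1972]
ee_rot: [-3.141, -0.0, 3.044]
contact_force: [0.1, -0.6, -1.3]
grip_width: 0.0248
grip_force: 28.7
```

>>> servo_tool(
  series=[
    [0, 0, 0, 0, 0, -0.1, 2],
    [0, 0, 0, 0, 0, -0.2, 2],
    [0, 0, 0, 0, 0, -0.3, 2],
    [0, 0, 0, 0, 0, -0.4, 2],
    [0, 0, 0, 0, 0, -0.4, 2],
    [0, 0, 0, 0, 0, -0.4, 2],
  ],
)

```text
time_s: 14.3
ee_pos: [0.4608, -0.0577, 0.1932]
ee_rot: [-3.141, -0.0, 3.044]
contact_force: [0.0, -0.3, -1.3]
grip_width: 0.0255
grip_force: 28.7
```

>>> servo_tool(
  series=[
    [0, 0, 0, 0, 0, -0.1, 2],
    [0, 0, 0, 0, 0, -0.2, 2],
    [0, 0, 0, 0, 0, -0.3, 2],
    [0, 0, 0, 0, 0, -0.4, 2],
    [0, 0, 0, 0, 0, -0.4, 2],
    [0, 0, 0, 0, 0, -0.4, 2],
  ],
)

```text
time_s: 14.8
ee_pos: [0.4608, -0.0577, 0.1892]
ee_rot: [-3.141, -0.0, 3.044]
contact_force: [0.4, 0.0, -1.9]
grip_width: 0.0253
grip_force: 28.7
```

>>> servo_tool(
  series=[
    [0, 0, 0, 0, 0, -0.1, 2],
    [0, 0, 0, 0, 0, -0.2, 2],
    [0, 0, 0, 0, 0, -0.3, 2],
    [0, 0, 0, 0, 0, -0.4, 2],
    [0, 0, 0, 0, 0, -0.4, 2],
    [0, 0, 0, 0, 0, -0.4, 2],
  ],
)

```text
time_s: 15.3
ee_pos: [0.4608, -0.0577, 0.1852]
ee_rot: [-3.141, -0.0, 3.044]
contact_force: [0.2, 0.0, -1.6]
grip_width: 0.0253
grip_force: 28.7
```

>>> servo_tool(
  series=[
    [0, 0, 0, 0, 0, -0.1, 2],
    [0, 0, 0, 0, 0, -0.2, 2],
    [0, 0, 0, 0, 0, -0.3, 2],
    [0, 0, 0, 0, 0, -0.3, 2],
    [0, 0, 0, 0, 0, -0.3, 2],
  ],
)

```text
time_s: 15.72
ee_pos: [0.4609, -0.0576, 0.1823]
ee_rot: [3.142, 0.0, 3.044]
contact_force: [-0.2, -0.3, -0.1]
grip_width: 0.0252
grip_force: 28.7
```

>>> servo_tool(
  series=[
    [0, 0, 0, 0, 0, -0.05, 2],
    [0, 0, 0, 0, 0, -0.1, 2],
    [0, 0, 0, 0, 0, -0.15, 2],
    [0, 0, 0, 0, 0, -0.15, 2],
    [0, 0, 0, 0, 0, -0.15, 2],
  ],
)

```text
time_s: 16.13
ee_pos: [0.461, -0.0577, 0.1811]
ee_rot: [3.141, 0.0, 3.044]
contact_force: [-2.2, 0.2, 5.0]
grip_width: 0.025
grip_force: 29.1
```

Contact is at TCP z 0.181, so the rail top is about 0.124. I'll lift 1.5 mm and slide inward, checking lateral force.

>>> servo_tool(
  series=[
    [0, 0, 0, 0, 0, 0.1, 2],
    [0, 0, 0, 0, 0, 0.2, 2],
    [0, 0, 0, 0.2, 0, 0.2, 2],
    [0, 0, 0, 0.4, 0, 0.2, 2],
    [0, 0, 0, 0.6, 0, 0.2, 2],
    [0, 0, 0, 0.8, 0, 0.2, 2],
    [0, 0, 0, 1.0, -0.05, 0.2, 2],
    [0, 0, 0, 1.2, -0.1, 0.2, 2],
    [0, 0, 0, 1.2, -0.1, 0.2, 2],
    [0, 0, 0, 1.2, -0.1, 0.2, 2],
  ],
)

```text
time_s: 16.97
ee_pos: [0.473, -0.0588, 0.1827]
ee_rot: [-3.141, -0.0, 3.044]
contact_force: [-1.4, -0.3, -0.3]
grip_width: 0.0249
grip_force: 28.8
```

>>> servo_tool(
  series=[
    [0, 0, 0, 0.2, 0, 0, 2],
    [0, 0, 0, 0.4, 0, 0, 2],
    [0, 0, 0, 0.6, -0.05, 0, 2],
    [0, 0, 0, 0.8, -0.05, 0, 2],
    [0, 0, 0, 1.0, -0.1, 0, 2],
    [0, 0, 0, 1.0, -0.1, 0, 2],
    [0, 0, 0, 1.0, -0.1, 0, 2],
  ],
)

```text
time_s: 17.55
ee_pos: [0.4829, -0.0597, 0.1827]
ee_rot: [-3.141, -0.0, 3.044]
contact_force: [0.4, -0.4, -0.6]
grip_width: 0.0256
grip_force: 28.8
```

>>> servo_tool(
  series=[
    [0, 0, 0, 0.2, 0, 0, 2],
    [0, 0, 0, 0.4, 0, 0, 2],
    [0, 0, 0, 0.6, -0.05, 0, 2],
    [0, 0, 0, 0.8, -0.1, 0, 2],
    [0, 0, 0, 1.0, -0.1, 0, 2],
    [0, 0, 0, 1.0, -0.1, 0, 2],
    [0, 0, 0, 1.0, -0.1, 0, 2],
  ],
)

```text
time_s: 18.13
ee_pos: [0.4929, -0.0607, 0.1827]
ee_rot: [-3.141, -0.0, 3.044]
contact_force: [-0.4, 0.8, -1.2]
grip_width: 0.0254
grip_force: 28.8
```

>>> servo_tool(
  series=[
    [0, 0, 0, 0.15, 0, 0, 2],
    [0, 0, 0, 0.3, 0, 0, 2],
    [0, 0, 0, 0.45, -0.05, 0, 2],
    [0, 0, 0, 0.6, -0.05, 0, 2],
    [0, 0, 0, 0.8, -0.1, 0, 2],
    [0, 0, 0, 0.8, -0.1, 0, 2],
    [0, 0, 0, 0.8, -0.1, 0, 2],
  ],
)

```text
time_s: 18.72
ee_pos: [0.5007, -0.0619, 0.1826]
ee_rot: [-3.141, -0.001, 3.044]
contact_force: [-1.2, -1.6, 0.2]
grip_width: 0.0255
grip_force: 28.8
```

>>> servo_tool(
  series=[
    [0, 0, 0, 0.1, 0, 0, 2],
    [0, 0, 0, 0.2, 0, 0, 2],
    [0, 0, 0, 0.3, 0, 0, 2],
    [0, 0, 0, 0.4, -0.05, 0, 2],
    [0, 0, 0, 0.5, -0.05, 0, 2],
    [0, 0, 0, 0.5, -0.05, 0, 2],
    [0, 0, 0, 0.5, -0.05, 0, 2],
  ],
)

```text
time_s: 19.3
ee_pos: [0.506, -0.0623, 0.1827]
ee_rot: [-3.141, 0.0, 3.044]
contact_force: [-2.2, -1.7, -1.2]
grip_width: 0.0251
grip_force: 28.7
```

>>> servo_tool(
  series=[
    [0, 0, 0, 0.1, 0, 0, 2],
    [0, 0, 0, 0.2, 0, 0, 2],
    [0, 0, 0, 0.3, 0, 0, 2],
    [0, 0, 0, 0.4, -0.05, 0, 2],
    [0, 0, 0, 0.4, -0.05, 0, 2],
    [0, 0, 0, 0.4, -0.05, 0, 2],
  ],
)

```text
time_s: 19.8
ee_pos: [0.51, -0.0625, 0.1828]
ee_rot: [3.141, -0.0, 3.044]
contact_force: [-3.1, -0.5, -1.5]
grip_width: 0.0253
grip_force: 28.8
```

>>> servo_tool(
  series=[
    [0, 0, 0, 0.05, 0, 0, 2],
    [0, 0, 0, 0.1, 0, 0, 2],
    [0, 0, 0, 0.15, 0, 0, 2],
    [0, 0, 0, 0.15, 0, 0, 2],
    [0, 0, 0, 0.15, 0, 0, 2],
  ],
)

```text
time_s: 20.22
ee_pos: [0.5105, -0.0625, 0.1826]
ee_rot: [3.141, -0.002, 3.044]
contact_force: [-7.5, -0.5, 2.2]
grip_width: 0.0253
grip_force: 28.9
```

>>> servo_tool(
  series=[
    [0, 0, 0, 0.04, 0, 0, 2],
    [0, 0, 0, 0.08, 0, 0, 2],
    [0, 0, 0, 0.08, 0, 0, 2],
    [0, 0, 0, 0.08, 0, 0, 2],
  ],
)

```text
time_s: 20.55
ee_pos: [0.5107, -0.0625, 0.1824]
ee_rot: [3.141, -0.003, 3.044]
contact_force: [-10.7, 0.0, 4.1]
grip_width: 0.0252
grip_force: 29.0
```

>>> servo_tool(
  series=[
    [0, 0, 0, -0.08, 0, 0, 2],
    [0, 0, 0, -0.1, 0, -0.05, 2],
    [0, 0, 0, -0.1, 0, -0.1, 2],
    [0, 0, 0, -0.1, 0, -0.15, 2],
    [0, 0, 0, -0.1, 0, -0.15, 2],
    [0, 0, 0, -0.1, 0, -0.15, 2],
  ],
)

```text
time_s: 21.05
ee_pos: [0.5105, -0.0625, 0.1818]
ee_rot: [3.141, -0.001, 3.044]
contact_force: [-9.5, -0.0, 9.0]
grip_width: 0.0251
grip_force: 29.5
```

```bash
python3 - <<'E'
from h import *
crop("scene",210,110,130,110,5,"p6.png")
E
```

```text
(no output)
```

View pics/p6.png

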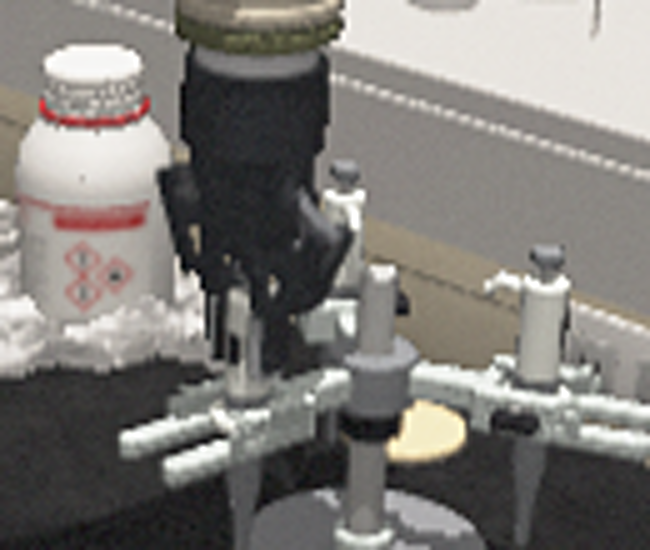

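The pipette stands upright in the empty branch with its collar between the channels at crop (245,400), about 95 mm from the pole by proportion. I'll ease the load, release, and check.

>>> servo_tool(
  series=[
    [0, 0, 0, -0.03, 0, 0.05, 2],
    [0, 0, 0, -0.05, 0, 0.08, 2],
    [0, 0, 0, -0.05, 0, 0.08, 2],
    [0, 0, 0, -0.05, 0, 0.08, 2],
  ],
)

```text
time_s: 21.43
ee_pos: [0.5103, -0.0625, 0.1823]
ee_rot: [3.141, -0.001, 3.044]
contact_force: [-5.9, -0.7, 2.7]
grip_width: 0.0254
grip_force: 29.2
```

>>> servo_tool(
  series=[
    [0, 0, 0, 0, 0, 0, 3],
    [0, 0, 0, 0, 0, 0, 4],
    [0, 0, 0, 0, 0, 0, 5.5],
    [0, 0, 0, 0, 0, 0, 7],
    [0, 0, 0, 0, 0, 0, 8.5],
    [0, 0, 0, 0, 0, 0, 8.5],
    [0, 0, 0, 0, 0, 0, 8.5],
    [0, 0, 0, 0, 0, 0, 8.5],
  ],
)

```text
time_s: 22.1
ee_pos: [0.5107, -0.0626, 0.1821]
ee_rot: [-3.142, -0.0, 3.044]
contact_force: [-0.7, 0.3, 0.0]
grip_width: 0.0845
grip_force: 0.0
```

>>> servo_tool(
  series=[
    [0, 0, 0, 0, 0, 1, 8.5],
    [0, 0, 0, 0, 0, 3, 8.5],
    [0, 0, 0, 0, 0, 5, 8.5],
    [0, 0, 0, 0, 0, 8, 8.5],
    [0, 0, 0, 0, 0, 11, 8.5],
    [0, 0, 0, 0, 0, 14, 8.5],
    [0, 0, 0, 0, 4, 14, 8.5],
    [0, 0, 0, 0, 8, 14, 8.5],
    [0, 0, 0, 0, 12, 14, 8.5],
    [0, 0, 0, 0, 16, 14, 8.5],
  ],
)

```text
time_s: 22.93
ee_pos: [0.5104, 0.0988, 0.3234]
ee_rot: [3.141, 0.001, 3.043]
contact_force: [1.6, 0.2, -0.2]
grip_width: 0.085
grip_force: 0.0
```

>>> servo_tool(
  series=[
    [0, 0, 0, 0, 4, 0, 8.5],
    [0, 0, 0, 0, 8, 0, 8.5],
    [0, 0, 0, 0, 12, 0, 8.5],
    [0, 0, 0, 0, 12, 0, 8.5],
    [0, 0, 0, 0, 12, 0, 8.5],
  ],
)

```text
time_s: 23.35
ee_pos: [0.5098, 0.2205, 0.322]
ee_rot: [-3.141, -0.001, 3.05]
contact_force: [-0.7, -0.4, -0.4]
grip_width: 0.0851
grip_force: 0.0
```

```bash
python3 - <<'E'
from h import *
s=ctrl.state();print(s["ee_pos"],s["contact_force"])
crop("top",220,120,110,100,4,"a.png");crop("scene",220,140,90,100,4,"b.png")
cv2.imwrite("pics/p7.png",np.hstack([cv2.imread("pics/a.png"),cv2.imread("pics/b.png")]))
E
```

```text
[0.509797   0.22051844 0.32200318] [-0.73371451 -0.4132345  -0.42979627]
```

View pics/p7.png

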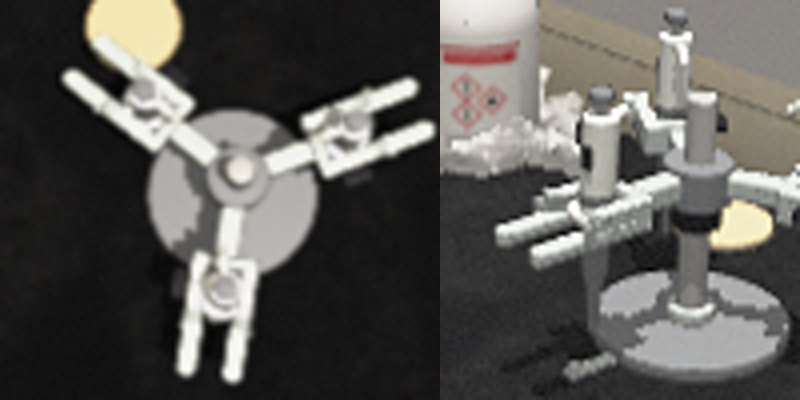

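The pipette hangs upright in the branch with its button at crop (224,285) and the fork still along the pointer. I'll check its radius against the two fixed pipettes numerically.

```bash
python3 - <<'E'
from h import *
T=lambda X,Y:(220+(X+.5)/4-.5,120+(Y+.5)/4-.5)
P=onz("top",*T(239,169),.19)[:2]
for p in((224,284),(144,94),(355,123)):
    r=onz("top",*T(*p),.217)[:2]-P;print(np.hypot(*r),np.arctan2(r[1],r[0]))
im=ctrl.get_image("top")
for p in((224,284),(144,94),(355,123)):   # grey button centroid
    u,v=map(int,T(*p));w=im[v-4:v+5,u-4:u+5].astype(int);print(w.mean(2).round().astype(int)[2:7,2:7].tolist())
E
```

```text
0.09238578953895035 3.033407775462501
0.09194713625009687 0.9636093393674742
0.09369728464688912 -1.1902355546916303
[[151, 162, 200, 219, 209], [184, 172, 167, 170, 180], [171, 159, 161, 165, 167], [150, 157, 168, 175, 174], [171, 165, 173, 180, 180]]
[[126, 153, 163, 163, 167], [151, 159, 169, 172, 171], [174, 162, 167, 169, 166], [224, 192, 164, 169, 177], [220, 227, 203, 215, 235]]
[[169, 170, 170, 167, 169], [135, 155, 166, 167, 165], [143, 157, 172, 174, 173], [168, 149, 164, 174, 182], [202, 167, 165, 185, 206]]
```

The radius is 92.4 mm, against 92–94 mm for the two fixed pipettes, so the collar is home. The branch is within 0.02 rad of the pointer and the hand is clear. Handing in.

```bash
python3 -c "
from station import ctrl
print(ctrl.hand_in())"
```

```text
the job is handed in; nothing more can be done
None
```

I handed the job in after about 23 s of robot time: the pipette hangs upright and home in the empty branch, which points along the pointer to about 0.02 rad, and the highest contact reading was about 13 N; no verdict was returned.

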